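# Tip a finish sample out of its flush well and lay it on the material board

## Robot

A 6-joint arm with a two-finger parallel gripper is mounted at the origin on the work surface; the furniture and walls round the work are solid. World frame = base frame: x ahead of the robot, y to its left, z up, the work surface at z = 0. Lengths are in m, angles in rad, forces in N, time in s.
With the tool pointing down it reaches from about 0.35 to 0.775 m from the base axis. Payload 5.5 kg.
Tool frame: the origin (TCP) lies at the very end of the fingers, on their centre line; the grasp point (between the pads) lies env.hold_point_z behind it (env.hold_point_z is the distance from the TCP to the grasp point, in m); z points along the fingers, y is the line along which they close (so a half turn about z gives the same grasp; the last joint's range is limited). The gripper opens to 85 mm and grips with 20 to 120 N. Pads are 22 mm wide; open, the fingers measure 114 mm over their backs; the gripper's body (76 mm by 85 mm) begins 54 mm behind the grasp point. The pads swing forward as they close: fully open they stand 13 mm farther back than shut.
Start: joints at [-1.331, 0.313, 0.046, 1.304, 0, 1.431], TCP at [0.213, -0.534, 0.231] pointing down, gripper open.
Joint ranges: [-2.76, 2.76], [-0.86, 1.69], [-1.03, 1.26], [-2.2, 2.34], [-1.47, 1.5], [-3.14, 3.14]. Speed limits (rad/s): [2.57, 2.57, 3.14, 3.14, 3.14, 3.14].

## Interface

Orientations are given as a unit quaternion [w, x, y, z].
In Python, from workcell import env gives the robot as it stands.
- The arm moves only by the tool carry_out, never from a script. Its argument "steps" is a list of rows, each a list of 3 entries, a list of its own where there are three numbers: the turn, a rotation vector about the tool's x, y, z in degrees, then the shift along the tool's x, y, z in cm, then the closure in counts, from 0 (fully open) to 255 (shut). A call has exactly 8 rows; each row is the pose to reach, as a shift and turn from the pose commanded when the call began, along the tool's axes at that moment; what a row does not reach only later rows make up. A row lasts 1/8 s, in which the tool goes at most 62.5 mm and 10.7 degrees, less where a joint would pass 70% of its speed; a pose out of reach is approached as far as the arm can. A call with a gripper value outside its range is refused whole. The fingers move at their own pace and stop on an object; "force" is the grip in N (left out, the last holds). Time passes only in rows, so rows that repeat a pose let the fingers close, or fill a call up. It gives the time, the measured TCP pose, the force, the opening and the grip force at its end, in the units of the state.
- env.get_state(): the state, without advancing time (a new reading comes with each control period).
- env.read_camera(name): name is "scene" or "side" or "wrist"; returns (picture, depth): 420x560x3 uint8, red, green, blue; 420x560 float32, m along the optical axis (not along the pixel's ray), 0 where there is no reading.
- env.get_calibration(name): a dict with "fx", "fy", "cx", "cy" (pixels), "D" ([k1, k2, p1, p2, k3] as OpenCV has them; the pictures are not rectified), "origin" and "orientation" of the camera in the world. Camera axes: x right, y up, looking along -z (the intrinsics and any distortion apply to the point x, -y, -z); pixel columns grow to the right and rows downward; lengths in m; the calibration is good to about 2 mm. A picture is of the moment at which its call begins: read the wrist's pose just before it. get_calibration takes no time and is no camera call; for the wrist camera it gives the pose at the moment of the call.
- env.hand_in(): hands the job in; it is judged then, once.
The state is a dict: "clock": time; "joint_pos": joint angles; "qvel": joint speeds; "tau": joint torques, N m; "tcp_pos": TCP position; "orientation": TCP orientation; "wrist_force": force on the tool from outside, world axes, zero at the start; "ft_torque": the same for the moment, N m; "finger_gap": finger opening in m; "grip_force": force on a finger pad.
Only numpy, scipy, OpenCV 4.12 (cv2) and the standard library are available. Lean on these libraries where they do the work, as an engineer would, in place of code of your own. Each camera call takes 0.05 s, during which the arm holds its last target. There are 200 camera calls.

## Task

The client wants terracotta: press the terracotta sample down at its thumb-notch end so that its other end tips up out of the wooden tray, take it by the raised end and lay it on the material board. It should lie flat and roughly square with the board's edges, wholly on the empty half, set down gently rather than dropped. Leave the other two samples flush in their wells and the things standing around where they are.

Things in the scene. Friction and masses are not known exactly. Their poses are not given: they have to be found in the camera images.
- sample_tray: Light wooden tray fixed to the desk, 129 mm (its x) by 179 mm (its y), 57 mm high; origin at the centre of its underside, z up. Three wells, 47 mm wide, run along its x, centred at y = -56, 0 and +56 mm, with 9 mm ribs between; each holds one sample flush with the tray's top (height 57 mm). Its -x end wall, towards the robot, is cut 14 mm lower: the thumb notches.
- tray_crest (a point): On the floor of the middle well, at the crest, 35 mm high; axes as the tray's. In every well the floor is level from the far (+x) end to the crest at tray x = 0.5 mm, just past the sample's middle, then falls towards the notch as a ramp of 0.5 rad. Gaps round a flush sample: 1.5 mm at sides and far end, 7.5 mm at the notch.
- terracotta_sample: The orange-brown terracotta sample: loose block 100 mm long (its x), 44 mm wide (its y), 22 mm thick, about 0.17 kg; origin at the centre of its underside, z up. It starts flush in one of the three wells, underside 35 mm above the desk, its x along the tray's x; its -x end is at the thumb notch, its +x end is the far one.
- sample_press (a point): On top of the terracotta sample, 18 mm from its notch (-x) end: press here. A newton or two rocks it about the crest: this point sinks about 17 mm until the sample lies on the ramp, tilted 0.5 rad, where it stays when released. Pressed at the far end it does not move.
- sample_raised (a point): Middle of the top edge of the terracotta sample's far (+x) end. With the sample tipped it stands about 22 mm above the tray's top, and there the two long sides (44 mm apart) are free to grip above the tray; 22 mm back from this edge they still stand about 12 mm clear.
- concrete_sample: The grey concrete sample: loose rectangular sample, 100 mm long (its x), 44 mm wide (its y), 22 mm thick; origin at the centre of its underside, z up. Shape and start as for the terracotta one. To be left flush in its well.
- marble_sample: The white marble sample: loose rectangular sample, 100 mm long (its x), 44 mm wide (its y), 22 mm thick; origin at the centre of its underside, z up. Shape and start as for the terracotta one. To be left flush in its well.
- sample_center (a point): The middle of the terracotta sample (11 mm above its underside).
- sample_corner0 (a point): Middle of the vertical edge at the terracotta sample's (+50, +22) mm corner, 11 mm above its underside.
- sample_corner1 (a point): Middle of the vertical edge at the terracotta sample's (+50, -22) mm corner, 11 mm above its underside.
- sample_corner2 (a point): Middle of the vertical edge at the terracotta sample's (-50, +22) mm corner, 11 mm above its underside.
- sample_corner3 (a point): Middle of the vertical edge at the terracotta sample's (-50, -22) mm corner, 11 mm above its underside.
- material_board: Grey mounting board fixed flat on the desk, 190 mm (its x) by 240 mm (its y), 5 mm thick; origin at the centre of its underside, z up. Finish swatches 2 to 4 mm thick (dark wood, brass strip, cork, paint chips) are glued over its half at -y (right, seen from the robot); the half at +y, 190 by 120 mm, is empty.
- board_space (a point): Centre of the empty half of the material board, on its upper face, 60 mm from the board's middle; axes as the board's.
- glue_bottle: White glue bottle with a grey nozzle, 43 mm wide, 134 mm high, at the back; leave alone. Origin at the centre of its underside.
- masking_tape: Roll of beige masking tape lying flat, 100 mm wide, 25 mm high, at the back; leave alone. Origin at the centre of its underside.
- drafting_weight: Turned grey steel drafting weight with a knob, 50 mm wide, 46 mm high, at the back right; leave alone. Origin at the centre of its underside.
Things that resemble listed ones, but are neither listed nor needed, are in the scene too. There is more than one size of the terracotta_sample; the job needs the smaller. Leave any blue look-alike of the marble_sample alone.

How it is judged:
By the outcome, as a careful person would: the job done as asked, in the order asked, and still so for the second after the job is handed in, with the robot touching nothing.
It also fails if it takes over 45 s, if anything falls off the work surface, if the arm or the gripper's body presses on something with over 40 N, if the wrist force passes 120 N, or if a joint passes its speed limit or range.

## Working session

There is one attempt and no reset: what is moved stays moved. The work goes in short steps, Python scripts to look and compute and a tool call to move; the robot and the scene stay as the last step left them, time stands still between calls to the robot, and variables do not carry over. Pictures are saved under pics/ and viewed, at most 10 in all, crops included, and the job is handed in when it is done.

Besides the shell and the picture viewer there is one more tool, called after ">>>" by a JSON object that holds its "fn" and its "kwargs". carry_out: Moves the arm, as the interface text tells. Its arguments: {"type":"object","properties":{"steps":{"type":"array","items":{"type":"array"}},"force":{"type":"number"}},"required":["steps"]}

```bash
mkdir -p pics; cat > h.py <<'E'
import numpy as np, cv2
from scipy.spatial.transform import Rotation as R
from workcell import env
def rot(q): return R.from_quat([q[1],q[2],q[3],q[0]])
def look(name):
    c=env.get_calibration(name); p,d=env.read_camera(name); return c,p,d
def world(c,d):
    h,w=d.shape
    K=np.array([[c['fx'],0,c['cx']],[0,c['fy'],c['cy']],[0,0,1.]])
    u,v=np.meshgrid(np.arange(w),np.arange(h))
    n=cv2.undistortPoints(np.stack([u,v],-1).reshape(-1,1,2).astype(float),K,np.array(c['D'],float)).reshape(h,w,2)
    P=np.stack([n[...,0]*d,-n[...,1]*d,-d],-1)
    W=P@rot(c['orientation']).as_matrix().T+np.array(c['origin'])
    W[d==0]=np.nan
    return W
E
python3 - <<'E'
from h import *
s=env.get_state(); print(s, env.hold_point_z)
for n in ['scene','side']:
    c,p,d=look(n); print(n,c['origin'],c['orientation'],c['fx'],c['D'])
    cv2.imwrite(f'pics/{n}1.png',p[...,::-1]); np.savez(f'{n}1.npz',p=p,d=d,W=world(c,d))
a=cv2.imread('pics/scene1.png');print(a.shape)
E
```

```text
{'clock': 0.0, 'joint_pos': array([-1.33061074e+00,  3.14040419e-01,  4.49625325e-02,  1.30362602e+00,
        9.72479856e-06,  1.43121709e+00]), 'qvel': array([2.32185715e-04, 4.27603646e-04, 5.85971478e-04, 1.63587938e-05,
       1.71577775e-03, 1.12392581e-03]), 'tau': array([ 2.32567854e-04, -4.80628252e+01,  2.98531741e+01,  1.94617471e-02,
       -1.08842273e-04,  5.41308651e-06]), 'tcp_pos': array([ 0.21303121, -0.53351036,  0.23037941]), 'orientation': array([-9.52827101e-04,  9.82025990e-01,  1.88743330e-01, -4.31021433e-05]), 'wrist_force': array([0.53087348, 0.52191987, 0.00835929]), 'ft_torque': array([-0.0143646 , -0.04383807,  0.00519568]), 'grip_force': 0.0, 'finger_gap': 0.08529080119883349} 0.0187
scene [0.20659891 0.56874912 0.84216694] [-0.27716465 -0.10722266  0.33070472  0.89572175] 459.42182740054994 [-0.06023195  0.          0.          0.          0.        ]
side [ 0.19985282 -1.04579842  0.52533827] [ 0.81163718  0.55703962 -0.09738808 -0.14651799] 477.7640251190872 [-0.05764674  0.          0.          0.          0.        ]
(420, 560, 3)
```

View pics/scene1.png

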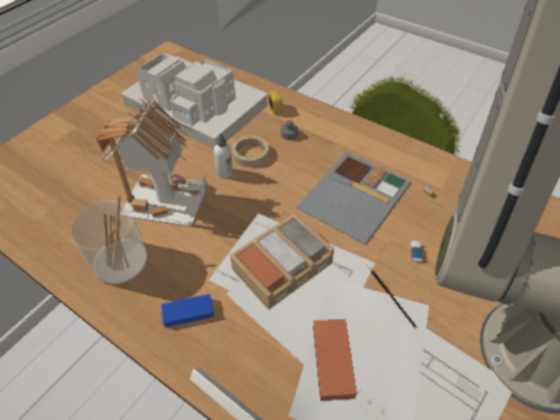

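View pics/side1.png

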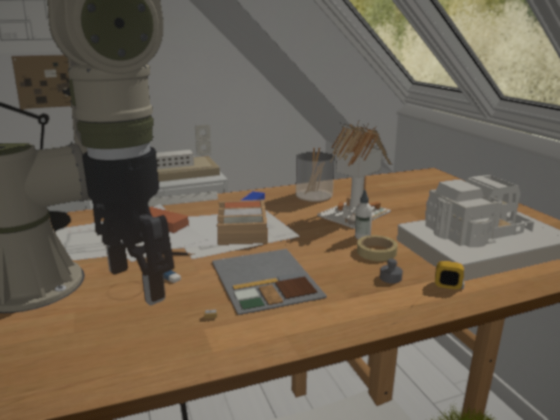

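The picture shows two terracotta-coloured blocks: one in the tray at about (262,268), and a bigger loose one on the papers at (333,357). The one in the tray fits, since it is the smaller and sits flush in a well beside the concrete (303,238) and marble (283,253). The blue look-alike is at (188,310). The board is at (355,195), with its empty half at about (335,210).

```bash
python3 - <<'E'
from h import *
z=np.load('scene1.npz');p,d,W=z['p'],z['d'],z['W']
cv2.imwrite('pics/crop1.png',cv2.resize(p[130:400,170:430,::-1],None,fx=2.2,fy=2.2,interpolation=cv2.INTER_CUBIC))
hsv=cv2.cvtColor(p,cv2.COLOR_RGB2HSV)
def rect(m,name):
    P=W[m];P=P[~np.isnan(P[:,0])]
    r=cv2.minAreaRect(P[:,:2].astype(np.float32)); print(name,len(P),'c',np.round(r[0],4),'size',np.round(r[1],4),'ang',r[2],'z',np.round(np.percentile(P[:,2],[5,50,95]),4), 'corners',np.round(cv2.boxPoints(r),3).tolist())
def comp(m,u,v):
    m=cv2.morphologyEx(m.astype(np.uint8),cv2.MORPH_OPEN,np.ones((2,2)))
    n,l=cv2.connectedComponents(m); return l==l[v,u] if l[v,u] else m>1
top=(abs(W[...,2]-.057)<.006)
rect(comp(top,283,253),'traytop')
terr=((hsv[...,0]<9)|(hsv[...,0]>175))&(hsv[...,1]>140)
print(hsv[268,262],hsv[357,333],hsv[210,335])
for u,v,lo in((262,268,.045),(333,357,.01)): rect(comp(terr&(W[...,2]>lo),u,v),'terr')
U,V=np.meshgrid(np.arange(560),np.arange(420))
bd=(hsv[...,1]<70)&(abs(W[...,2]-.006)<.008)&(U>290)&(U<420)&(V>140)&(V<245)
rect(comp(bd,335,210),'board')
for u,v in((262,268),(283,253),(303,238),(335,210),(333,357)): print(u,v,W[v,u].round(4))
E
```

```text
traytop 3912 c [0.5206 0.1039] size [0.2111 0.1269] ang 73.64157104492188 z [0.0523 0.0561 0.0586] corners [[0.4300000071525574, 0.019999999552965164], [0.5519999861717224, -0.014999999664723873], [0.6110000014305115, 0.18700000643730164], [0.48899999260902405, 0.22300000488758087]]
[  9 140 169] [  9 138 163] [ 75   4 131]Traceback (most recent call last):
  File "<stdin>", line 15, in <module>
  File "<stdin>", line 7, in rect
    return _quantile_unchecked(
        a, q, axis, out, overwrite_input, method, keepdims, weights)
    return _ureduce(a,
                    func=_quantile_ureduce_func,
    ...<5 lines>...
                    overwrite_input=overwrite_input,
                    method=method)
    r = func(a, **kwargs)
    result = _quantile(arr,
                       quantiles=q,
    ...<2 lines>...
                       out=out,
                       weights=wgt)
    slices_having_nans = np.isnan(arr[-1, ...])
                                  ~~~^^^^^^^^^
IndexError: index -1 is out of bounds for axis 0 with size 0
```

View pics/crop1.png

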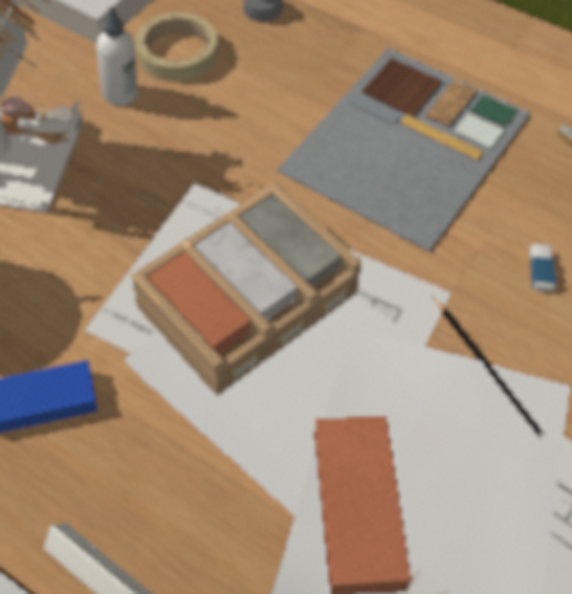

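The crop confirms it: the tray's terracotta, at crop (200,300), lies in the +y well with its notch end at lower right, towards the robot. The loose red block at crop (362,500) is clearly larger.

```bash
python3 - <<'E'
from h import *
z=np.load('scene1.npz');p,d,W=z['p'],z['d'],z['W']
hsv=cv2.cvtColor(p,cv2.COLOR_RGB2HSV)
def rect(m,name):
    P=W[m];P=P[~np.isnan(P[:,0])]
    r=cv2.minAreaRect(P[:,:2].astype(np.float32)); print(name,len(P),'c',np.round(r[0],4),'med',np.median(P,0).round(4),'size',np.round(r[1],4),'ang',round(r[2],2),'z',np.round(np.percentile(P[:,2],[5,50,95]),4), 'corners',np.round(cv2.boxPoints(r),3).tolist())
def comp(m,u,v):
    n,l=cv2.connectedComponents(m.astype(np.uint8),connectivity=4); assert l[v,u]; return l==l[v,u]
U,V=np.meshgrid(np.arange(560),np.arange(420))
terr=((hsv[...,0]<11)|(hsv[...,0]>175))&(hsv[...,1]>115)
rect(comp(terr&(abs(W[...,2]-.057)<.006),262,268),'terr')
rect(comp(terr&(W[...,2]>.006)&(V>315),333,357),'big')
gm=(hsv[...,1]<45)&(abs(W[...,2]-.057)<.006)
rect(comp(gm,283,253),'marble'); rect(comp(gm,303,238),'concrete')
bd=(hsv[...,1]<70)&(abs(W[...,2]-.006)<.008)&(U>290)&(U<420)&(V>140)&(V<245)
rect(comp(bd,335,210),'board')
# full board incl. swatches: in-plane, not orange wood
wood=(hsv[...,0]>9)&(hsv[...,0]<18)&(hsv[...,1]>100)&(hsv[...,2]>120)
rect(comp(~wood&(W[...,2]<.015)&(U>290)&(U<420)&(V>150)&(V<238),335,210),'boardfull')
# tray by height >45mm
tr=cv2.morphologyEx(((W[...,2]>.05)&(W[...,2]<.0625)&(U>220)&(U<345)&(V>200)&(V<310)).astype(np.uint8),cv2.MORPH_OPEN,np.ones((3,3)))
rect(comp(tr,283,253),'tray')
E
```

```text
terr 863 c [0.5445 0.1703] med [0.5429 0.1712 0.0564] size [0.0449 0.1019] ang 75.52 z [0.0539 0.0564 0.059 ] corners [[0.49000000953674316, 0.16099999845027924], [0.5879999995231628, 0.13600000739097595], [0.5989999771118164, 0.17900000512599945], [0.5009999871253967, 0.20499999821186066]]
big 2617 c [0.3271 0.2411] med [0.3224 0.2481 0.0315] size [0.0618 0.1443] ang 37.59 z [0.0283 0.0315 0.034 ] corners [[0.2590000033378601, 0.27900001406669617], [0.34700000286102295, 0.16500000655651093], [0.3959999978542328, 0.2029999941587448], [0.30799999833106995, 0.31700000166893005]]
marble 875 c [0.5301 0.1155] med [0.5268 0.1172 0.0561] size [0.0474 0.104 ] ang 74.51 z [0.0534 0.0561 0.0584] corners [[0.4740000069141388, 0.10700000077486038], [0.5740000009536743, 0.07900000363588333], [0.5870000123977661, 0.12399999797344208], [0.4860000014305115, 0.15199999511241913]]
concrete 753 c [0.5138 0.063 ] med [0.511  0.0637 0.0562] size [0.0431 0.1015] ang 74.81 z [0.0538 0.0562 0.0585] corners [[0.45899999141693115, 0.054999999701976776], [0.5569999814033508, 0.028999999165534973], [0.56800001
[... 275 characters left out ...]
0047683716], [0.5989999771118164, -0.03700000047683716], [0.4050000011920929, -0.032999999821186066]]
boardfull 5645 c [ 0.5003 -0.1622] med [ 0.498  -0.1445  0.0046] size [0.257  0.1992] ang 88.73 z [0.0009 0.0046 0.0088] corners [[0.39800000190734863, -0.2879999876022339], [0.597000002861023, -0.2930000126361847], [0.6029999852180481, -0.035999998450279236], [0.40400001406669617, -0.03099999949336052]]
tray 3952 c [0.5265 0.1175] med [0.5307 0.1217 0.0562] size [0.1812 0.131 ] ang 74.14 z [0.0532 0.0562 0.0586] corners [[0.4390000104904175, 0.04800000041723251], [0.5649999976158142, 0.012000000104308128], [0.6140000224113464, 0.18700000643730164], [0.4880000054836273, 0.22300000488758087]]
```

>>> {"fn": "carry_out", "kwargs": {"steps": [[[0, 0, -9], [3.4, -3.4, 0], 255], [[0, 0, -18], [6.8, -6.9, 0], 255], [[0, 0, -27], [10.2, -10.4, 0], 255], [[0, 0, -36], [13.6, -13.8, 0], 255], [[0, 0, -45], [17, -17.2, 0], 255], [[0, 0, -54], [20.4, -20.7, 0], 255], [[0, 0, -63], [23.8, -24.1, 0], 255], [[0, 0, -72], [27.2, -27.6, 0], 255]], "force": 40}}

```text
clock: 1.1
tcp_pos: [0.3637, -0.1753, 0.2311]
orientation: [-0.0, 0.682, 0.732, 0.0]
wrist_force: [-0.1, -0.1, -0.9]
finger_gap: 0.0001
grip_force: 0.0
```

```bash
cat >> h.py <<'E'
def plan(pos,yaw,tilt=0):
    """shift (cm) and rotvec (deg) to TCP pos; tool down with tool x at world yaw (deg)"""
    s=env.get_state(); r=rot(s['orientation'])
    T=R.from_euler('z',yaw,degrees=True)*R.from_euler('x',180,degrees=True)*R.from_euler('y',tilt,degrees=True)
    print('clock',round(s['clock'],2),'tcp',s['tcp_pos'].round(4),'j',s['joint_pos'].round(2),'F',s['wrist_force'].round(2),'gap',round(s['finger_gap'],4))
    print('turn',(r.inv()*T).as_rotvec(degrees=True).round(2),'shift',(r.inv().apply(np.array(pos)-s['tcp_pos'])*100).round(2))
E
python3 -c "
from h import *
plan([.5117,.1793,.11],164.6)"
```

```text
clock 1.1 tcp [ 0.3637 -0.1753  0.2311] j [-0.65 -0.02 -0.35  1.24  0.    0.85] F [-0.12 -0.13 -0.86] gap 0.0001
turn [ 0.000e+00 -1.000e-02 -7.057e+01] shift [34.33 17.26 12.11]
```

>>> {"fn": "carry_out", "kwargs": {"steps": [[[0, 0, -8.9], [4.3, 2.1, 0], 255], [[0, 0, -17.7], [8.6, 4.3, 0], 255], [[0, 0, -26.5], [12.9, 6.5, 0], 255], [[0, 0, -35.3], [17.2, 8.6, 0], 255], [[0, 0, -44.1], [21.5, 10.8, 1], 255], [[0, 0, -52.9], [25.8, 13, 3], 255], [[0, 0, -61.7], [30, 15.1, 5], 255], [[0, 0, -70.6], [34.3, 17.3, 7], 255]]}}

```text
clock: 2.1
tcp_pos: [0.5138, 0.1782, 0.1603]
orientation: [-0.0, 0.133, 0.991, -0.0]
wrist_force: [0.7, -0.4, -0.3]
finger_gap: -0.0001
grip_force: 0.0
```

```bash
python3 - <<'E'
from h import *
plan([.5117,.1793,.11],164.6)
c,p,d=look('wrist');W=world(c,d);np.savez('w1.npz',p=p,d=d,W=W)
cv2.imwrite('pics/wrist1.png',p[...,::-1])
hsv=cv2.cvtColor(p,cv2.COLOR_RGB2HSV)
m=((hsv[...,0]<11)|(hsv[...,0]>175))&(hsv[...,1]>115)&(abs(W[...,2]-.057)<.008)
m=cv2.morphologyEx(m.astype(np.uint8),cv2.MORPH_OPEN,np.ones((3,3)))
n,l,st,ce=cv2.connectedComponentsWithStats(m); i=1+np.argmax(st[1:,4]);P=W[l==i]
r=cv2.minAreaRect(P[:,:2].astype(np.float32));print(st[i],r,np.median(P[:,2]))
E
```

```text
clock 2.1 tcp [0.5138 0.1782 0.1603] j [ 0.19  0.28 -0.17  1.12 -0.    0.45] F [ 0.73 -0.42 -0.29] gap -0.0001
turn [-0.02 -0.01  0.07] shift [0.22 0.05 5.03]
[261 199  46  67 875] ((0.5336949825286865, 0.17607305943965912), (0.06632322072982788, 0.026651635766029358), 23.196807861328125) 0.0566720104382247
```

View pics/wrist1.png

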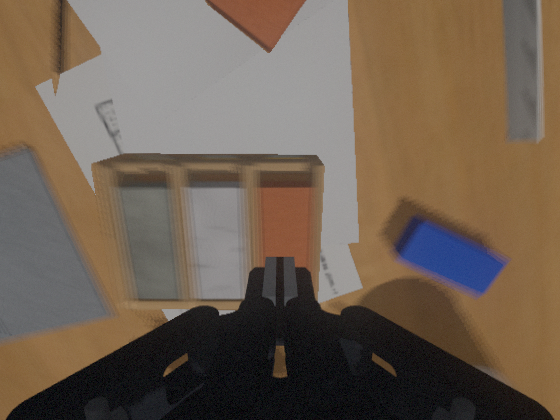

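The wrist view shows the sample at columns 258–314, rows 185–260, with its notch end at the top. The closed fingers at (280,262) are over it. The view is slightly motion-blurred, so I'll remeasure now that the arm has settled.

```bash
cat > m.py <<'E'
from h import *
c,p,d=look('wrist');W=world(c,d)
hsv=cv2.cvtColor(p,cv2.COLOR_RGB2HSV)
m=((hsv[...,0]<12)|(hsv[...,0]>172))&(hsv[...,1]>100)&(abs(W[...,2]-.057)<.008)&(W[...,0]>.45)
t=W[m][:,:2]-np.array([.5445,.1703])
a=np.radians(-15.4);ex=np.array([np.cos(a),np.sin(a)]);ey=np.array([-ex[1],ex[0]])
q=np.stack([t@ex,t@ey],1)*1000
print(len(q),'x pct',np.percentile(q[:,0],[.5,2,50,99]).round(1),'y',np.percentile(q[:,1],[1,3,97,99]).round(1))
for lo in range(-55,10,10):
    s=q[(q[:,0]>lo)&(q[:,0]<lo+10)]
    if len(s)>20: print(lo,len(s),np.percentile(s[:,1],[2,98]).round(1))
plan([.5117,.1793,.11],164.6)
E
python3 m.py
```

```text
4157 x pct [-49.8 -49.6 -21.5  17.5] y [-22.4 -21.7  19.7  20.5]
-55 465 [-21.3  20. ]
-45 696 [-21.4  20.3]
-35 677 [-21.6  19.9]
-25 658 [-21.8  20.1]
-15 630 [-21.8  19.7]
-5 608 [-22.1  19.9]
5 337 [-22.3  20.1]
clock 2.2 tcp [0.5133 0.18   0.1581] j [ 0.19  0.29 -0.17  1.12  0.    0.46] F [ 0.37  0.91 -0.03] gap -0.0001
turn [-0.04 -0.2   0.14] shift [ 0.12 -0.11  4.81]
```

>>> {"fn": "carry_out", "kwargs": {"steps": [[[0, 0, 0], [0.1, -0.2, 2], 255], [[0, 0, 0], [0.1, -0.2, 4], 255], [[0, 0, 0], [0.1, -0.2, 6], 255], [[0, 0, 0], [0.1, -0.2, 7.5], 255], [[0, 0, 0], [0.1, -0.2, 8.5], 255], [[0, 0, 0], [0.1, -0.2, 9.2], 255], [[0, 0, 0], [0.1, -0.2, 9.5], 255], [[0, 0, 0], [0.1, -0.2, 9.5], 255]]}}

```text
clock: 3.2
tcp_pos: [0.5122, 0.1751, 0.0664]
orientation: [0.0, 0.136, 0.991, 0.0]
wrist_force: [0.3, 1.1, 0.4]
finger_gap: 0.0001
grip_force: 0.0
```

>>> {"fn": "carry_out", "kwargs": {"steps": [[[0, 0, 0], [0, 0.3, 0.2], 255], [[0, 0, 0], [0, 0.3, 0.5], 255], [[0, 0, 0], [0, 0.3, 0.8], 255], [[0, 0, 0], [0, 0.3, 1.0], 255], [[0, 0, 0], [0, 0.3, 1.2], 255], [[0, 0, 0], [0, 0.3, 1.4], 255], [[0, 0, 0], [0, 0.3, 1.5], 255], [[0, 0, 0], [0, 0.3, 1.5], 255]]}}

```text
clock: 4.2
tcp_pos: [0.5129, 0.1779, 0.0512]
orientation: [-0.0, 0.136, 0.991, -0.0]
wrist_force: [0.7, -0.4, 0.2]
finger_gap: -0.0002
grip_force: 0.0
```

```bash
python3 -c "
from h import *
plan([.5115,.1784,.047],164.6)"
```

```text
clock 4.2 tcp [0.5129 0.1779 0.0512] j [ 0.19  0.37 -0.33  0.86 -0.    0.46] F [ 0.67 -0.35  0.2 ] gap -0.0002
turn [-0.01 -0.   -0.24] shift [0.15 0.01 0.42]
```

>>> {"fn": "carry_out", "kwargs": {"steps": [[[0, 0, 0], [0.1, 0, 0.1], 255], [[0, 0, 0], [0.1, 0, 0.15], 255], [[0, 0, 0], [0.1, 0, 0.2], 255], [[0, 0, 0], [0.1, 0, 0.25], 255], [[0, 0, 0], [0.1, 0, 0.3], 255], [[0, 0, 0], [0.1, 0, 0.3], 255], [[0, 0, 0], [0.1, 0, 0.3], 255], [[0, 0, 0], [0.1, 0, 0.3], 255]]}}

```text
clock: 5.2
tcp_pos: [0.512, 0.1782, 0.0483]
orientation: [0.0, 0.136, 0.991, -0.0]
wrist_force: [-0.4, 0.1, -0.4]
finger_gap: -0.0002
grip_force: 0.0
```

```bash
python3 - <<'E'
from h import *
plan([.5115,.1784,.046],164.6)
c,p,d=look('scene');W=world(c,d);np.savez('s2.npz',p=p,d=d,W=W)
cv2.imwrite('pics/s2.png',cv2.resize(p[200:320,200:360,::-1],None,fx=4,fy=4,interpolation=cv2.INTER_CUBIC))
E
```

```text
clock 5.2 tcp [0.512  0.1782 0.0483] j [ 0.19  0.38 -0.34  0.86 -0.    0.46] F [-0.44  0.08 -0.38] gap -0.0002
turn [-0.    0.   -0.24] shift [0.05 0.01 0.23]
```

View pics/s2.png

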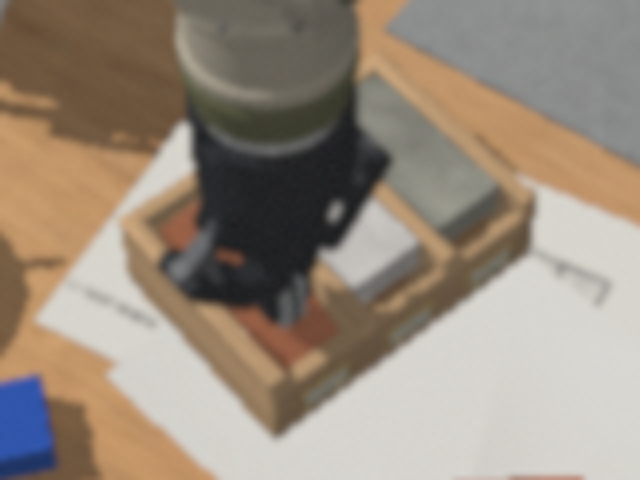

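The view shows the notch end sunk below the rim and the fingers on it. There's no reaction force yet, so I'll press on.

>>> {"fn": "carry_out", "kwargs": {"steps": [[[0, 0, 0], [0, 0, 0.1], 255], [[0, 0, 0], [0, 0, 0.15], 255], [[0, 0, 0], [0, 0, 0.2], 255], [[0, 0, 0], [0, 0, 0.25], 255], [[0, 0, 0], [0, 0, 0.3], 255], [[0, 0, 0], [0, 0, 0.35], 255], [[0, 0, 0], [0, 0, 0.35], 255], [[0, 0, 0], [0, 0, 0.35], 255]]}}

```text
clock: 6.25
tcp_pos: [0.5123, 0.1783, 0.0472]
orientation: [0.001, 0.136, 0.991, 0.0]
wrist_force: [-6.5, -1.5, 17.8]
finger_gap: -0.0
grip_force: 9.3
```

Seated: 18 N at z = 47 mm, against a predicted 48 mm for the fully tilted sample. I'll retract straight up.

>>> {"fn": "carry_out", "kwargs": {"steps": [[[0, 0, 0], [0, 0, -1], 255], [[0, 0, 0], [0, 0, -3], 255], [[0, 0, 0], [0, 0, -6], 255], [[0, 0, 0], [0, 0, -9], 255], [[0, 0, 0], [2, 0, -12], 75], [[0, 0, 0], [4, 0, -14], 75], [[0, 0, 0], [5, 0, -15], 75], [[0, 0, 0], [5, 0, -15], 75]]}}

```text
clock: 7.25
tcp_pos: [0.4639, 0.1919, 0.1952]
orientation: [0.001, 0.136, 0.991, 0.0]
wrist_force: [0.6, -0.6, -0.0]
finger_gap: 0.0601
grip_force: 0.0
```

```bash
python3 - <<'E'
from h import *
a=np.radians(-15.4);ex=np.array([np.cos(a),np.sin(a)]);ey=np.array([-ex[1],ex[0]])
for n in('scene','wrist'):
    c,p,d=look(n);W=world(c,d)
    cv2.imwrite(f'pics/{n}3.png',p[...,::-1])
    hsv=cv2.cvtColor(p,cv2.COLOR_RGB2HSV)
    m=((hsv[...,0]<12)|(hsv[...,0]>172))&(hsv[...,1]>100)&(W[...,2]>.02)&(W[...,2]<.09)
    t=W-np.array([.5443,.1694,0]); X=t[...,:2]@ex*1000;Y=t[...,:2]@ey*1000;Z=t[...,2]*1000
    m&=(abs(X)<60)&(abs(Y)<26)
    print(n,m.sum())
    if m.sum()<50: continue
    for lo in range(-55,60,10):
        s=m&(X>lo)&(X<lo+10)
        if s.sum()>10: print(lo+5,s.sum(),'z',np.median(Z[s]).round(1),'y',np.percentile(Y[s],[2,98]).round(1))
    print('max z',np.percentile(Z[m],99.5))
# marble tilt check
plan([.5469,.1687,.1165],164.6,-28.65)
E
```

```text
scene 825
-50 60 z 34.6 y [-19.3  15.1]
-40 98 z 38.8 y [-19.2  15.8]
-30 103 z 44.3 y [-20.4  17.8]
-20 110 z 49.8 y [-21.3  20.3]
-10 106 z 54.7 y [-18.9  21.7]
0 105 z 59.9 y [-12.7  22.6]
10 92 z 65.6 y [-11.4  23.6]
20 89 z 70.7 y [-6.4 23.3]
30 57 z 74.4 y [-4.4 23.3]
max z 77.59619874708126
wrist 4561
-50 445 z 34.1 y [-20.5  21.1]
-40 519 z 39.1 y [-21.2  21.3]
-30 526 z 44.6 y [-21.   21.5]
-20 525 z 50.0 y [-21.   21.3]
-10 535 z 55.4 y [-20.4  21.1]
0 565 z 60.7 y [-21.8  21.1]
10 582 z 66.3 y [-21.7  20.9]
20 573 z 72.0 y [-20.8  20.8]
30 284 z 76.1 y [-20.9  20.6]
max z 77.24075186230175
clock 7.35 tcp [0.464  0.1915 0.194 ] j [ 0.23  0.19 -0.21  1.17 -0.    0.5 ] F [-0.16 -0.4   0.07] gap 0.0601
turn [ -0.09 -28.67  -0.23] shift [-8.6   0.04  7.75]
```

View pics/wrist3.png

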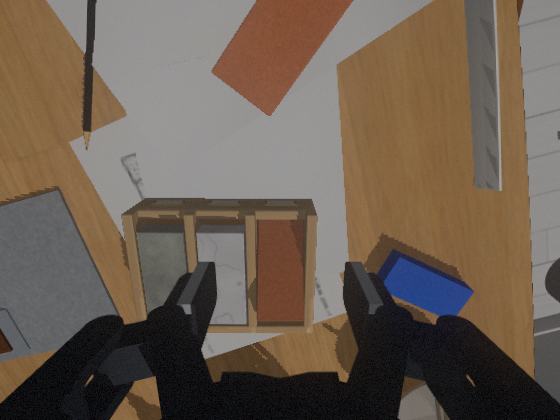

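The sample is tipped with slope 0.54, its raised end at about z 78 mm, centred laterally. The wrist view shows it at columns 258–305. The fingers are open at 60 mm. Next I tilt the tool to match and go to the pre-grasp pose.

>>> {"fn": "carry_out", "kwargs": {"steps": [[[0, -5, 0], [-2, 0, 1], 75], [[0, -10, 0], [-4, 0, 2], 75], [[0, -16, 0], [-6, 0, 3], 75], [[0, -22, 0], [-7.5, 0, 4.5], 75], [[0, -28.7, 0], [-8.6, 0, 6], 75], [[0, -28.7, 0], [-8.6, 0, 7], 75], [[0, -28.7, 0], [-8.6, 0, 7.7], 75], [[0, -28.7, 0], [-8.6, 0, 7.7], 75]]}}

```text
clock: 8.35
tcp_pos: [0.5476, 0.1685, 0.1178]
orientation: [0.245, 0.132, 0.96, -0.034]
wrist_force: [0.6, -0.9, -0.4]
finger_gap: 0.0605
grip_force: 0.0
```

```bash
python3 - <<'E'
from h import *
plan([.5746,.1611,.0638],164.6,-28.65); plan([.5746,.1611,.0638],164.6,-28.65)
E
```

```text
clock 8.35 tcp [0.5476 0.1685 0.1178] j [ 0.29  0.11 -0.65  0.39 -0.26  0.51] F [ 0.62 -0.88 -0.41] gap 0.0605
turn [-0.14 -0.   -0.24] shift [0.13 0.02 6.08]
clock 8.35 tcp [0.5476 0.1685 0.1178] j [ 0.29  0.11 -0.65  0.39 -0.26  0.51] F [ 0.62 -0.88 -0.41] gap 0.0605
turn [-0.14 -0.   -0.24] shift [0.13 0.02 6.08]
```

>>> {"fn": "carry_out", "kwargs": {"steps": [[[0, 0, 0], [0.1, 0, 1.5], 75], [[0, 0, 0], [0.1, 0, 3], 75], [[0, 0, 0], [0.1, 0, 4.2], 75], [[0, 0, 0], [0.1, 0, 5.2], 75], [[0, 0, 0], [0.1, 0, 5.8], 75], [[0, 0, 0], [0.1, 0, 6], 75], [[0, 0, 0], [0.1, 0, 6], 75], [[0, 0, 0], [0.1, 0, 6], 75]]}}

```text
clock: 9.35
tcp_pos: [0.5736, 0.1611, 0.0651]
orientation: [0.246, 0.132, 0.96, -0.034]
wrist_force: [0.4, 0.1, 1.1]
finger_gap: 0.0602
grip_force: 0.0
```

>>> {"fn": "carry_out", "kwargs": {"steps": [[[0, 0, 0], [0, 0, 0], 110], [[0, 0, 0], [0, 0, 0], 125], [[0, 0, 0], [0, 0, 0], 140], [[0, 0, 0], [0, 0, 0], 160], [[0, 0, 0], [0, 0, 0], 200], [[0, 0, 0], [0, 0, 0], 255], [[0, 0, 0], [0, 0, 0], 255], [[0, 0, 0], [0, 0, 0], 255]], "force": 50}}

```text
clock: 10.35
tcp_pos: [0.5739, 0.1611, 0.065]
orientation: [0.246, 0.132, 0.96, -0.034]
wrist_force: [-0.7, 0.6, 3.3]
finger_gap: 0.0421
grip_force: 51.9
```

>>> {"fn": "carry_out", "kwargs": {"steps": [[[0, 0, 0], [-0.5, 0, -0.9], 255], [[0, 0, 0], [-1, 0, -1.8], 255], [[0, 0, 0], [-1.7, 0, -3.1], 255], [[0, 0, 0], [-2.4, 0, -4.4], 255], [[0, 0, 0], [-3.4, 0, -6.2], 255], [[0, 0, 0], [-4.3, 0, -7.9], 255], [[0, 0, 0], [-4.8, 0, -8.8], 255], [[0, 0, 0], [-4.8, 0, -8.8], 255]]}}

```text
clock: 11.35
tcp_pos: [0.5737, 0.1611, 0.1658]
orientation: [0.246, 0.132, 0.96, -0.033]
wrist_force: [0.1, 0.0, -2.6]
finger_gap: 0.0422
grip_force: 51.3
```

```bash
python3 - <<'E'
from h import *
a=np.radians(-15.4);ex=np.array([np.cos(a),np.sin(a)]);ey=np.array([-ex[1],ex[0]])
for n in('scene','side','wrist'):
    c,p,d=look(n)
    if n!='scene': cv2.imwrite(f'pics/{n}4.png',p[...,::-1])
a=cv2.imread('pics/side4.png')[120:330,80:400]; b=cv2.imread('pics/wrist4.png')
cv2.imwrite('pics/c4.png',cv2.vconcat([cv2.resize(a,(400,262)),cv2.resize(b,(400,300))]))
plan([.47,-.097,.12],178.7,0)
E
```

```text
clock 11.5 tcp [0.5725 0.1608 0.1637] j [ 0.26  0.09 -0.53  0.51 -0.25  0.48] F [-0.76  0.15 -3.04] gap 0.0424
turn [ -3.64  28.44 -14.02] shift [  4.68 -27.59   2.46]
```

View pics/c4.png

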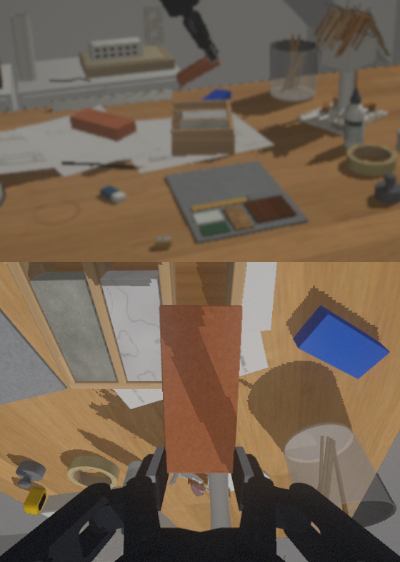

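The side view shows the sample held aloft. The wrist view shows it gripped at its far end and square in the fingers, with marble and concrete flush in their wells. I'll measure its pose in the tool frame and plan the traverse.

```bash
cat > held.py <<'E'
from h import *
s=env.get_state(); c,p,d=look('wrist');W=world(c,d)
T=(W-s['tcp_pos'])@rot(s['orientation']).as_matrix()*1000   # tool frame mm
hsv=cv2.cvtColor(p,cv2.COLOR_RGB2HSV)
m=((hsv[...,0]<13)|(hsv[...,0]>170))&(hsv[...,1]>90)&(T[...,0]>-15)&(T[...,0]<110)&(abs(T[...,1])<35)&(T[...,2]>-45)&(T[...,2]<20)
n,l,st,_=cv2.connectedComponentsWithStats(m.astype(np.uint8)); P=T[l==1+np.argmax(st[1:,4])]
A=np.c_[P[:,:2],np.ones(len(P))]
for _ in range(4):
    k=np.linalg.lstsq(A,P[:,2],rcond=None)[0]; g=abs(A@k-P[:,2])<3; A,P=A[g],P[g]
r=cv2.minAreaRect(P[:,:2].astype(np.float32))
print(len(P),'plane z=%.3f x+%.3f y+%.1f'%tuple(k),'rect',r,'x',np.percentile(P[:,0],[.5,99.5]).round(1))
E
python3 - <<'E'
import held
from h import *
plan([.542,-.098,.12],178.7,0)
E
```

```text
24725 plane z=0.009 x+0.002 y+-10.7 rect ((44.19844055175781, -0.11136627197265625), (100.41880798339844, 45.08763885498047), 0.20520979166030884) x [-4.5 93.8]
clock 11.55 tcp [0.5725 0.1608 0.1636] j [ 0.26  0.09 -0.53  0.51 -0.25  0.48] F [-0.82 -0.92 -2.22] gap 0.0423
turn [ -3.64  28.43 -14.02] shift [ -1.44 -25.74   5.79]
```

>>> {"fn": "carry_out", "kwargs": {"steps": [[[0, 0, 0], [0, -3, 0], 255], [[-0.4, 3, -1.5], [-0.2, -7, 0.6], 255], [[-0.9, 7, -3.5], [-0.4, -11, 1.4], 255], [[-1.5, 12, -6], [-0.7, -15, 2.4], 255], [[-2.2, 17, -8.4], [-1, -19, 3.5], 255], [[-2.9, 23, -11.2], [-1.3, -22.5, 4.7], 255], [[-3.6, 28.4, -14], [-1.6, -25.7, 5.9], 255], [[-3.6, 28.4, -14], [-1.6, -25.7, 5.9], 255]]}}

```text
clock: 12.55
tcp_pos: [0.5457, -0.1006, 0.1185]
orientation: [-0.0, 0.013, 1.0, 0.0]
wrist_force: [-0.2, 0.4, -2.2]
finger_gap: 0.0423
grip_force: 51.6
```

```bash
python3 - <<'E'
import held
from h import *
plan([.544,-.097,.0163],178.7,0)
c,p,d=look('wrist'); cv2.imwrite('pics/wrist5.png',p[...,::-1])
E
```

```text
24690 plane z=0.011 x+0.003 y+-10.8 rect ((41.854042053222656, -0.026027679443359375), (104.6724624633789, 44.14705276489258), 0.17224019765853882) x [-4.5 93.6]
clock 12.6 tcp [ 0.5451 -0.0991  0.119 ] j [-0.33  0.33 -0.21  1.03  0.   -0.3 ] F [ 0.16  1.2  -2.64] gap 0.0424
turn [ 0.04  0.04 -0.19] shift [ 0.12  0.2  10.27]
```

View pics/wrist5.png

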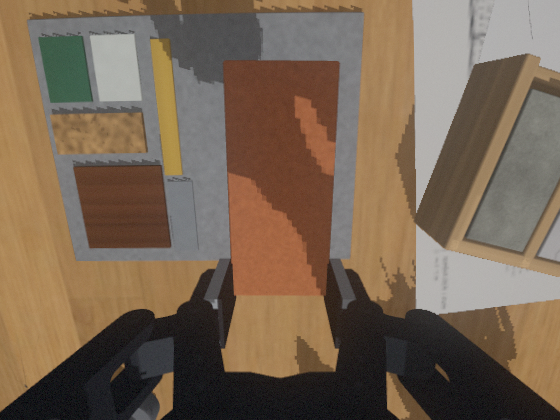

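The wrist view shows the sample over the empty half (columns 225–338), square to the board, with the swatches on the left (below column 200). Lowering now.

>>> {"fn": "carry_out", "kwargs": {"steps": [[[0, 0, 0], [0.1, 0.2, 2], 255], [[0, 0, 0], [0.1, 0.2, 4], 255], [[0, 0, 0], [0.1, 0.2, 6], 255], [[0, 0, 0], [0.1, 0.2, 7.5], 255], [[0, 0, 0], [0.1, 0.2, 8.7], 255], [[0, 0, 0], [0.1, 0.2, 9.4], 255], [[0, 0, 0], [0.1, 0.2, 9.7], 255], [[0, 0, 0], [0.1, 0.2, 9.7], 255]]}}

```text
clock: 13.65
tcp_pos: [0.5444, -0.096, 0.024]
orientation: [0.001, 0.012, 1.0, -0.0]
wrist_force: [-0.4, 0.0, -1.6]
finger_gap: 0.0426
grip_force: 51.6
```

```bash
python3 - <<'E'
from h import *
plan([.544,-.097,.0163],178.7,0)
c,p,d=look('scene');W=world(c,d)
U,V=np.meshgrid(np.arange(560),np.arange(420))
hsv=cv2.cvtColor(p,cv2.COLOR_RGB2HSV)
m=((hsv[...,0]<12)|(hsv[...,0]>172))&(hsv[...,1]>100)&(W[...,2]>.02)&(W[...,2]<.05)&(W[...,1]<-.04)&(W[...,1]>-.17)&(W[...,0]>.42)&(W[...,0]<.6)
print(m.sum(),np.median(W[m],0),np.percentile(W[m],[1,99],axis=0).round(4))
E
```

```text
clock 13.65 tcp [ 0.5444 -0.096   0.024 ] j [-0.32  0.42 -0.34  0.81  0.   -0.3 ] F [-0.38  0.02 -1.58] gap 0.0426
turn [-0.01  0.17 -0.04] shift [ 0.04 -0.1   0.77]
707 [ 0.49522917 -0.0901521   0.03314267] [[ 0.4505 -0.1162  0.0206]
 [ 0.547  -0.0696  0.0378]]
```

>>> {"fn": "carry_out", "kwargs": {"steps": [[[0, 0, 0], [0, 0, 0.2], 255], [[0, 0, 0], [0, 0, 0.35], 255], [[0, 0, 0], [0, 0, 0.45], 255], [[0, 0, 0], [0, 0, 0.55], 255], [[0, 0, 0], [0, 0, 0.6], 255], [[0, 0, 0], [0, 0, 0.65], 255], [[0, 0, 0], [0, 0, 0.7], 255], [[0, 0, 0], [0, 0, 0.7], 255]]}}

```text
clock: 14.7
tcp_pos: [0.5442, -0.0959, 0.0169]
orientation: [0.001, 0.012, 1.0, -0.0]
wrist_force: [0.1, 0.6, -2.0]
finger_gap: 0.0424
grip_force: 51.6
```

Not touching yet, so a little lower.

>>> {"fn": "carry_out", "kwargs": {"steps": [[[0, 0, 0], [0, 0, 0.03], 255], [[0, 0, 0], [0, 0, 0.06], 255], [[0, 0, 0], [0, 0, 0.09], 255], [[0, 0, 0], [0, 0, 0.12], 255], [[0, 0, 0], [0, 0, 0.15], 255], [[0, 0, 0], [0, 0, 0.15], 255], [[0, 0, 0], [0, 0, 0.15], 255], [[0, 0, 0], [0, 0, 0.15], 255]]}}

```text
clock: 15.7
tcp_pos: [0.5444, -0.0959, 0.0159]
orientation: [0.002, 0.012, 1.0, -0.0]
wrist_force: [-2.3, 0.5, 4.9]
finger_gap: 0.0424
grip_force: 52.4
```

Contact made, about 7 N. I'll ease the grip to its minimum, then open slowly.

>>> {"fn": "carry_out", "kwargs": {"steps": [[[0, 0, 0], [0, 0, 0.15], 255], [[0, 0, 0], [0, 0, 0.15], 130], [[0, 0, 0], [0, 0, 0.15], 122], [[0, 0, 0], [0, 0, 0.15], 115], [[0, 0, 0], [0, 0, 0.15], 105], [[0, 0, 0], [0, 0, 0.15], 90], [[0, 0, 0], [0, 0, 0.15], 75], [[0, 0, 0], [0, 0, 0.15], 75]], "force": 20}}

```text
clock: 16.7
tcp_pos: [0.5442, -0.0959, 0.0138]
orientation: [0.001, 0.012, 1.0, -0.0]
wrist_force: [-1.0, -0.5, -0.9]
finger_gap: 0.0601
grip_force: 0.0
```

>>> {"fn": "carry_out", "kwargs": {"steps": [[[0, 0, 0], [0, 0, -0.5], 75], [[0, 0, 0], [0, 0, -1.5], 75], [[0, 0, 0], [0, 0, -3], 75], [[0, 0, 0], [0, 0, -5], 75], [[0, 0, 0], [0, 0, -8], 75], [[0, 0, 0], [0, 0, -11], 75], [[0, 0, 0], [2, 0, -14], 75], [[0, 0, 0], [3, 0, -15], 75]]}}

```text
clock: 17.7
tcp_pos: [0.5144, -0.0955, 0.1666]
orientation: [0.003, 0.012, 1.0, -0.001]
wrist_force: [0.1, 0.4, -0.1]
finger_gap: 0.0608
grip_force: 0.0
```

```bash
python3 - <<'E'
from h import *
env.read_camera('side'); c,p,d=look('wrist');W=world(c,d); cv2.imwrite('pics/wrist6.png',p[...,::-1])
hsv=cv2.cvtColor(p,cv2.COLOR_RGB2HSV)
m=((hsv[...,0]<12)|(hsv[...,0]>172))&(hsv[...,1]>100)&(W[...,2]>.018)&(W[...,2]<.05)&(W[...,1]<-.04)&(W[...,1]>-.17)
P=W[m];r=cv2.minAreaRect(P[:,:2].astype(np.float32));k=np.linalg.lstsq(np.c_[P[:,:2],np.ones(len(P))],P[:,2],rcond=None)[0]
print(r,k,np.median(P[:,2]))
b=(hsv[...,1]<40)&(W[...,2]<.012)&(W[...,2]>.001)&(W[...,1]<-.02)&(W[...,1]>-.3)
n,l,st,_=cv2.connectedComponentsWithStats(b.astype(np.uint8));print(cv2.minAreaRect(W[l==1+np.argmax(st[1:,4])][:,:2].astype(np.float32)))
s=env.get_state();print(s['clock'],s['finger_gap'],s['tcp_pos'])
c,p,d=look('scene');cv2.imwrite('pics/s6.png',p[...,::-1])
a=cv2.imread('pics/wrist6.png');cv2.imwrite('pics/f6.png',cv2.vconcat([cv2.resize(a,(400,300)),cv2.resize(p[80:320,180:500,::-1],(400,300))]))
E
```

```text
((0.5003113746643066, -0.0950116515159607), (0.043714489787817, 0.09991993010044098), 88.36540222167969) [ 0.00263472 -0.00127138  0.02517799] 0.026645611877807673
((0.4984244406223297, -0.15866383910179138), (0.23968832194805145, 0.18919362127780914), 89.0637435913086)
17.8 0.06021225906754467 [ 0.5138043  -0.09532394  0.16538075]
```

View pics/f6.png

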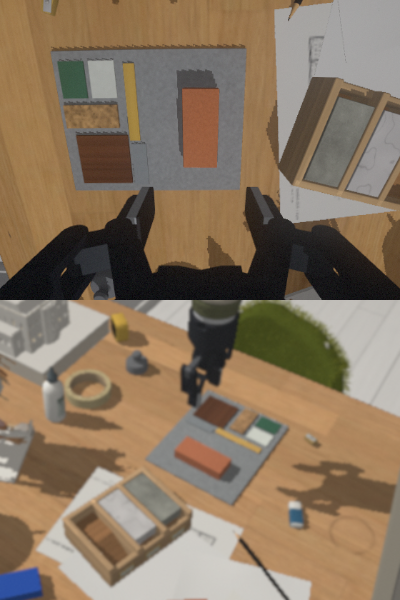

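The terracotta lies flat with its top at 26.6 mm. It is within 1° of square with the board and centred on the empty half. Marble and concrete are flush, nothing else has moved, and the arm is clear.

```bash
python3 -c "
from workcell import env
print(env.hand_in())"
```

```text
the job is handed in; nothing more can be done
None
```

The terracotta sample was tipped out of the tray and gently laid flat on the board's empty half, within 1° of square; the other two samples stayed flush, nothing else was moved, and the job was handed in at about 18 s.

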